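# Seat the keyed stop collar on the D-post stand

### The job

Put the steel stop collar with the D-shaped hole on the stand's D-shaped post: turn it so that the flat in its hole meets the flat of the post, let it drop fully home on the shoulder, and let go. Leave the other collar, the one with the small round hole, where it lies.

Things in the scene. Friction and masses are not known exactly. Their poses are not given: they have to be found in the camera images.
- d_collar_mid (a point): Centre (16 mm above its underside) of the loose steel collar with the D-shaped hole, flat on the table: 60 mm outside diameter, 32 mm high, 0.3 kg. Through hole: a 46 mm circle cut off by a flat 5 mm from the axis; that side is solid metal. x axis: from the flat towards the hole's round side, where a small dark grub screw shows outside; z up. Grip it across any diameter.
- seat (a point): Centre of the shoulder the collar must rest on, on the axis of the fixed stand, 30 mm above the table. Stand: round grey foot 110 mm wide, 10 mm high; steel boss 56 mm wide up to the shoulder; above it the D-post, a 40 mm circle cut off by a flat 2 mm from the axis. x axis: from the flat towards the round side; z up. Both x axes must point the same way, within 10 degrees, for the collar to go down.
- post_tip (a point): Middle of the D-post's top, 38 mm above the shoulder and 8 mm from its axis towards the round side. The post has full section for the lowest 12 mm (the collar has 3 mm of play all round), then tapers as a lead-in to half size 34 mm up. The collar is lowered over it along the shoulder's axis, not this point's.
- plain_collar_mid (a point): Centre (half-way up) of the other loose steel collar, which stays where it is: same outside (60 mm diameter, 32 mm high, dark grub screw), but a plain round hole of 30 mm diameter, too small for the post.

How it is judged:
At the end, for the whole second after the job is handed in: The D-hole collar is down on the stand's shoulder (its centre no more than 20 mm above it, 16 mm being flush), within 10 mm of the post's axis, level within 7 degrees, its flat at the post's flat (within 26 degrees); the round-hole collar is within 30 mm of where it began (horizontal distance between d_collar_mid and seat below 0.01 m and z of d_collar_mid in the frame of seat between 0.01 and 0.02 m and angle between the x axis of d_collar_mid and the x axis of seat, either way round below 0.45 rad and angle between d_collar_mid's own z axis and vertical below 0.12 rad and distance of plain_collar_mid from where it was at the start of the episode below 0.03 m); the robot touches nothing.
It fails at once if the round-hole collar is moved by more than 30 mm (distance of plain_collar_mid from where it was at the start of the episode above 0.03 m).
It also fails if it takes over 38 s, if anything falls off the work surface, if the arm or the gripper's body presses on something with over 40 N, if the wrist force passes 120 N, or if a joint passes its speed limit or range.

### The arm

A 7-joint arm with a two-finger parallel gripper is mounted at the origin on a cart in front of the work surface, level with it; the furniture and walls round the work are solid. World frame = base frame: x ahead of the robot, y to its left, z up, the work surface at z = 0. Lengths are in m, angles in rad, forces in N, time in s.
With the tool pointing down it reaches from about 0.425 to 0.925 m from the base axis. Payload 6.8 kg.
Tool frame: the origin (TCP) lies on the centre line of the jaws, within the pads' length; the fingertips stand 8 mm ahead of it and the grasp point (between the pads) lies 11 mm behind it (bot.tips_ahead is the distance from the TCP to the fingertips, in m); z points along the fingers, y is the line along which they close (so a half turn about z gives the same grasp; the last joint's range is limited). The gripper opens to 85 mm and grips with 20 to 120 N. Pads are 22 mm wide; open, the fingers measure 114 mm over their backs; the gripper's body (76 mm by 85 mm) begins 54 mm behind the grasp point. The pads swing forward as they close: fully open they stand 13 mm farther back than shut.
Start: joints at [-1.379, 0.477, 0.022, 1.555, -0.011, 1.109, -0.083], TCP at [0.199, 0.645, 0.239] pointing down, gripper open.
Joint ranges: [-2.96, 2.96], [-0.34, 2.1], [-1.41, 1.46], [0.24, 2.44], [-1.37, 4.51], [0.17, 1.92], [-2.96, 2.96]. Speed limits (rad/s): [2.39, 2.39, 3.14, 3.14, 3.14, 3.14, 3.14].

### API

Orientations are given as a unit quaternion [w, x, y, z].
In Python, from station import bot gives the robot as it stands.
- The arm moves only by the tool send_rows, never from a script. Its argument "deltas" is text: rows parted by semicolons, each of 4 numbers parted by spaces: the shift along the tool's x, y, z in m, then the turn about the tool's z in degrees. In form: x y z spin; .... A call has 1 to 5 rows; each row is the pose to reach, as a shift and turn from the pose commanded when the call began, along the tool's axes at that moment; what a row does not reach only later rows make up. A row lasts 1/10 s, in which the tool goes at most 50 mm and 8.59 degrees, less where a joint would pass 70% of its speed; a pose out of reach is approached as far as the arm can. A call with a gripper value outside its range is refused whole. "claw" is the opening, from 0 (shut) to 1 (fully open), set as the call begins (left out, the last holds). The fingers move at their own pace and stop on an object; "force" is the grip in N (left out, the last holds). Time passes only in rows, so rows that repeat a pose let the fingers close. It gives the time, the measured TCP pose, the force, the opening and the grip force at its end, in the units of the state.
- bot.get_obs(): the state, without advancing time (a new reading comes with each control period).
- bot.read_camera(name): name is "scene" or "top" or "wrist"; returns a dict with "img" (384x512x3 uint8, red, green, blue), "depth" (384x512 float32, m along the optical axis (not along the pixel's ray), 0 where there is no reading), "fx", "fy", "cx", "cy" (pixels), "camera_from_world" (4x4, takes a point from world to camera coordinates). Camera axes: x right, y up, looking along -z (the intrinsics and any distortion apply to the point x, -y, -z); pixel columns grow to the right and rows downward; lengths in m; the calibration is good to about 2 mm. A picture is of the moment at which its call begins.
- bot.hand_in(): hands the job in; it is judged then, once.
Trained networks look in a picture, given as the dict that the camera call returned (one of the last four; its "shot" number tells which), for a name from the list of things; names that differ only in an ending like _2 or _b are one class to them, and where a whole thing is asked for, a point or a joint stands for the part that bears it (a point fixed in the world has none). Each returns a list of dicts, best first, with "confidence" (0 to 1); they miss things now and then, are a little off and sometimes report something else, mostly with a low value. They report only what shows in the picture. A call takes as long as a camera call.
- bot.masks_of(picture, query): "mask" (384x512 bool, what is visible of it).
- bot.landmark_of(picture, query): "xyz" ([x, y, z] in m, in world coordinates, good to about 4 mm: a listed point, or the origin of a listed thing).
The state is a dict: "t": time; "q": joint angles; "joint_vel": joint speeds; "joint_torque": joint torques, N m; "eef_pos": TCP position; "tool_rot": TCP orientation; "contact_force": force on the tool from outside, world axes, zero at the start; "torque": the same for the moment, N m; "gripper_width": opening from 0.0 (shut) to 1.0 (fully open); "grasp_force": force on a finger pad.
Only numpy, scipy, OpenCV 4.12 (cv2) and the standard library are available. Lean on these libraries where they do the work, as an engineer would, in place of code of your own. Each camera call takes 0.05 s, during which the arm holds its last target. There are 200 camera calls.

## Working session

There is one attempt and no reset: what is moved stays moved. The work goes in short steps, Python scripts to look and compute and a tool call to move; the robot and the scene stay as the last step left them, time stands still between calls to the robot, and variables do not carry over. Pictures are saved under pics/ and viewed, at most 10 in all, crops included, and the job is handed in when it is done.

Besides the shell and the picture viewer there is one more tool, called after "Request:" in YAML: its name, and indented under it one key for each argument. send_rows: Moves the arm, as the interface text tells. Its arguments: {"type":"object","properties":{"deltas":{"type":"string"},"claw":{"type":"number"},"force":{"type":"number"}},"required":["deltas"]}

```bash
mkdir -p pics; cat > h.py <<'E'
import numpy as np, cv2
from station import bot
from scipy.spatial.transform import Rotation as R
def cloud(p):
    d=p["depth"]; v,u=np.mgrid[:384,:512]
    c=np.stack([(u-p["cx"])/p["fx"]*d,-(v-p["cy"])/p["fy"]*d,-d,np.ones_like(d)],-1)
    return (c@np.linalg.inv(p["camera_from_world"]).T)[...,:3]
def save(p,n,crop=None,s=1):
    im=p["img"][...,::-1]
    if crop: im=im[crop[0]:crop[1],crop[2]:crop[3]]
    cv2.imwrite("pics/"+n,cv2.resize(im,None,fx=s,fy=s,interpolation=cv2.INTER_CUBIC))
N=["d_collar_mid","seat","post_tip","plain_collar_mid"]
E
python3 - <<'E'
from h import *
o=bot.get_obs(); print(o)
ims=[]
for c in ["scene","top","wrist"]:
    p=bot.read_camera(c); ims.append(p["img"][...,::-1])
    for n in N:
        print(c,n,[(np.round(x["xyz"],4),round(x["confidence"],2)) for x in bot.landmark_of(p,n)[:3]])
cv2.imwrite("pics/a.png",cv2.resize(np.vstack([np.hstack(ims[:2]),np.hstack([ims[2],ims[2]*0])]),(800,600)))
E
```

```text
{'t': 0.0, 'q': array([-1.37909059,  0.47777197,  0.0223584 ,  1.55645537, -0.01150883,
        1.10932776, -0.0830518 ]), 'joint_vel': array([ 0.00097861,  0.00046116, -0.00050707,  0.00051928,  0.00076115,
       -0.00151323, -0.00115182]), 'joint_torque': array([-2.90030493e-05, -5.96440887e+01,  1.60760846e+00, -2.81201738e+01,
        1.23654550e-02,  9.21965257e-03, -1.75459758e-05]), 'eef_pos': array([0.19920003, 0.64432254, 0.23834329]), 'tool_rot': array([-6.91097034e-05,  1.49317683e-01,  9.88788849e-01, -9.14419011e-04]), 'contact_force': array([ 0.43060963,  0.14105201, -0.11840912]), 'torque': array([-0.0451214 ,  0.00631457, -0.02123035]), 'grasp_force': 0.0, 'gripper_width': 1.00055131116098}
scene d_collar_mid []
scene seat [(array([ 0.5102, -0.0533,  0.0288]), 0.64)]
scene post_tip [(array([ 0.5148, -0.0435,  0.0675]), 0.71)]
scene plain_collar_mid [(array([0.4882, 0.3466, 0.0151]), 0.67)]
top d_collar_mid [(array([0.5218, 0.1793, 0.0137]), 0.57)]
top seat [(array([ 0.5081, -0.0484,  0.0291]), 0.57)]
top post_tip [(array([ 0.5163, -0.0447,  0.0679]), 0.88)]
top plain_collar_mid [(array([0.4937, 0.3431, 0.015 ]), 0.86)]
wrist d_collar_mid []
wrist seat []
wrist post_tip []
wrist plain_collar_mid []
```

View pics/a.png

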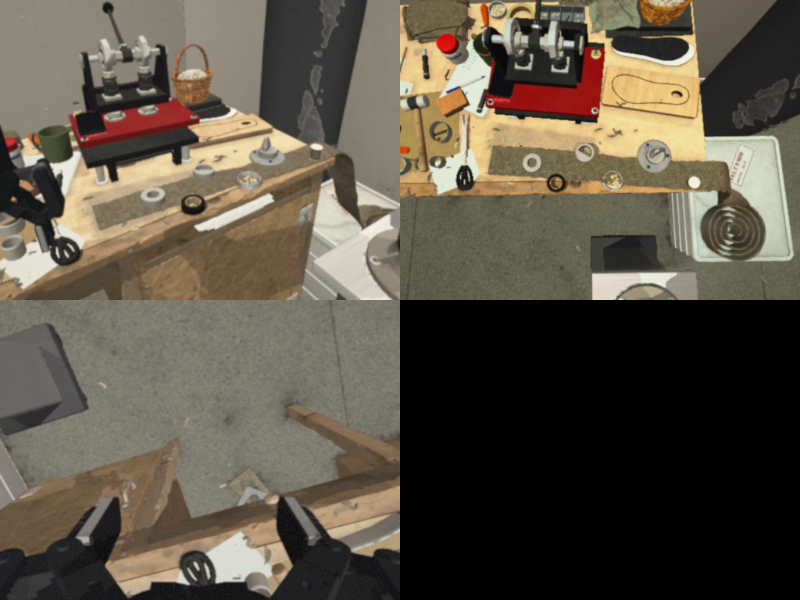

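```bash
python3 - <<'E'
from h import *
t=bot.read_camera("top"); s=bot.read_camera("scene")
save(t,"b.png",(165,240,150,350),4)
for nm,p in (("top",t),("scene",s)):
    C=cloud(p)
    for n in ["d_collar_mid","plain_collar_mid","seat"]:
        ms=bot.masks_of(p,n)
        for m in ms[:2]:
            P=C[m["mask"]&(p["depth"]>0)]; z=np.percentile(P[:,2],[5,50,90,99])
            T=P[P[:,2]>z[3]-.006]
            vv,uu=np.where(m["mask"])
            print(nm,n,round(m["confidence"],2),len(P),z.round(4),"topband min/max",T.min(0).round(4),T.max(0).round(4),"px",uu.mean().round(),vv.mean().round())
    m=(C[...,0]>.4)&(C[...,0]<.7)&(C[...,1]>-.3)&(C[...,1]<.3)&(C[...,2]>.1)
    print("tall stuff near",m.sum(), C[m].min(0) if m.any() else "",C[m].max(0) if m.any() else "")
E
```

```text
top d_collar_mid 0.51 301 [0.0156 0.0307 0.0327 0.0345] topband min/max [0.493  0.1474 0.0285] [0.5494 0.205  0.0346] px 235.0 196.0
top plain_collar_mid 0.67 1460 [0.0054 0.0101 0.0313 0.0672] topband min/max [ 0.5075 -0.0545  0.0617] [ 0.5241 -0.0354  0.0706] px 325.0 199.0
top plain_collar_mid 0.62 336 [0.0244 0.0309 0.033  0.0346] topband min/max [0.4638 0.3163 0.0286] [0.519  0.3718 0.036 ] px 169.0 208.0
top seat 0.92 1472 [0.0053 0.01   0.0312 0.0672] topband min/max [ 0.5075 -0.0545  0.0617] [ 0.5241 -0.0354  0.0706] px 325.0 199.0
tall stuff near 3497 [0.60850776 0.12293126 0.12024927] [0.699988   0.29981512 0.31966378]
scene d_collar_mid 0.91 470 [0.018  0.0297 0.0328 0.0338] topband min/max [0.4894 0.1496 0.0278] [0.5492 0.2078 0.0342] px 261.0 219.0
scene plain_collar_mid 0.67 658 [0.0162 0.0309 0.0331 0.034 ] topband min/max [0.4603 0.3166 0.0281] [0.5187 0.3753 0.0346] px 196.0 252.0
scene seat 0.59 994 [0.0064 0.0116 0.0453 0.0674] topband min/max [ 0.5053 -0.0577  0.0617] [ 0.5182 -0.035   0.069 ] px 342.0 198.0
tall stuff near 2456 [0.60602392 0.12256308 0.1235204 ] [0.69999797 0.29994235 0.32020676]
```

View pics/b.png

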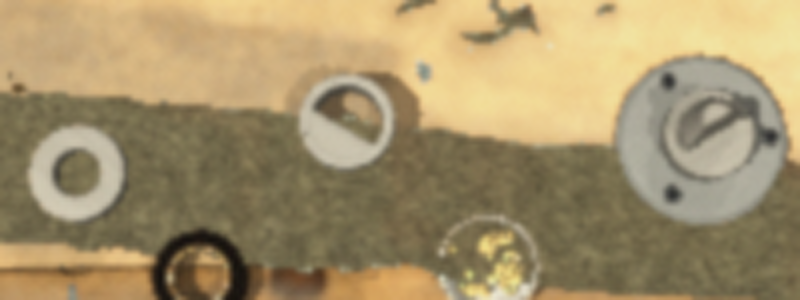

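```bash
cat >> h.py <<'E'
def pose():
    o=bot.get_obs(); q=o["tool_rot"]; return o["eef_pos"],R.from_quat([q[1],q[2],q[3],q[0]]).as_matrix()
def go(xyz,yyaw=None):
    p,M=pose(); d=M.T@(np.array(xyz)-p); y=np.degrees(np.arctan2(M[1,1],M[0,1]))
    s=0 if yyaw is None else -(((yyaw-y)+90)%180-90)
    print("delta",d.round(4),"yyaw",y.round(2),"spin",round(s,2),"alt",round(s-np.sign(s)*180,1),"down",M[:,2].round(4))
E
python3 - <<'E'
from h import *
p,M=pose(); w=bot.read_camera("wrist"); T=np.linalg.inv(w["camera_from_world"])
print("cam in tool",(M.T@(T[:3,3]-p)).round(4),"look in tool",(M.T@-T[:3,2]).round(3),w["fx"])
go([.46,.17,.26],-10)
E
```

```text
cam in tool [ 7.810e-02 -1.000e-04 -1.348e-01] look in tool [-0.304  0.     0.953] 344.3460000479721
delta [-0.3893 -0.3767 -0.0207] yyaw 72.82 spin 82.82 alt -97.2 down [-0.  0. -1.]
```

Request:
send_rows:
  deltas: "-0.03 -0.03 0 6;-0.06 -0.06 0 12;-0.09 -0.09 0 18;-0.12 -0.12 0 25;-0.15 -0.15 0 32"

```text
t: 1.7
eef_pos: [0.299, 0.4558, 0.2395]
tool_rot: [-0.0, 0.418, 0.908, 0.0]
contact_force: [0.8, -0.0, 0.2]
gripper_width: 1.001
grasp_force: 0.0
```

```bash
python3 - <<'E'
from h import *
print(pose()[0],bot.get_obs()["q"].round(2)); go([.50,.20,.25],-10)
E
```

```text
[0.29902883 0.45578352 0.23950823] [-1.25  0.26  0.18  1.88 -0.05  1.   -0.34]
delta [-0.325  -0.0135 -0.0106] yyaw 40.53 spin 50.53 alt -129.5 down [ 1.e-04  6.e-04 -1.e+00]
```

Request:
send_rows:
  deltas: "-0.045 -0.002 0 8;-0.09 -0.004 0 16;-0.135 -0.006 0 24;-0.18 -0.008 0 32;-0.225 -0.01 0 40"

```text
t: 2.2
eef_pos: [0.4388, 0.279, 0.2397]
tool_rot: [-0.0, 0.704, 0.71, 0.001]
contact_force: [1.3, 1.1, 0.1]
gripper_width: 0.998
grasp_force: 0.0
```

```bash
python3 - <<'E'
from h import *
print(pose()[0],bot.get_obs()["q"].round(2)); go([.50,.20,.25],-10)
E
```

```text
[0.43881934 0.27903692 0.23970709] [-1.03  0.23  0.41  1.95 -0.11  0.99 -0.57]
delta [-0.0796  0.0605 -0.0103] yyaw 0.5 spin 10.5 alt -169.5 down [ 5.e-04  9.e-04 -1.e+00]
```

Request:
send_rows:
  deltas: "-0.04 0.03 0 5;-0.08 0.055 0 10;-0.09 0.06 0 10;-0.09 0.06 0 10"

```text
t: 2.6
eef_pos: [0.5001, 0.1891, 0.2395]
tool_rot: [0.0, 0.763, 0.647, 0.0]
contact_force: [-0.1, 0.8, 0.3]
gripper_width: 0.999
grasp_force: 0.0
```

```bash
python3 - <<'E'
from h import *
p,M=pose();print(p)
for k in range(2):
    w=bot.read_camera("wrist")
    for n in N: print(n,[(np.round(x["xyz"],4),round(x["confidence"],2)) for x in bot.landmark_of(w,n)[:2]])
np.savez("w1.npz",**w)
save(w,"c.png",None,1.5)
C=cloud(w); np.save("c1.npy",C)
for m in bot.masks_of(w,"d_collar_mid")[:1]:
    P=C[m["mask"]]; print(np.percentile(P[:,2],[5,50,95]))
    T=P[abs(P[:,2]-np.percentile(P[:,2],80))<.004][:,:2].astype(np.float32)
    print(len(T),cv2.minEnclosingCircle(T))
E
```

```text
[0.50010094 0.18912002 0.2395096 ]
d_collar_mid [(array([0.5174, 0.1744, 0.0177]), 0.62)]
seat [(array([ 0.5067, -0.0463,  0.0322]), 0.57)]
post_tip [(array([ 0.5171, -0.0455,  0.0662]), 0.88)]
plain_collar_mid []
d_collar_mid [(array([0.5187, 0.1731, 0.0175]), 0.87)]
seat [(array([ 0.5088, -0.0481,  0.0311]), 0.74)]
post_tip [(array([ 0.5134, -0.0467,  0.0672]), 0.95)]
plain_collar_mid []
[0.01248596 0.03163371 0.03303024]
1600 ((0.5205933451652527, 0.17686204612255096), 0.02971109002828598)
```

View pics/c.png

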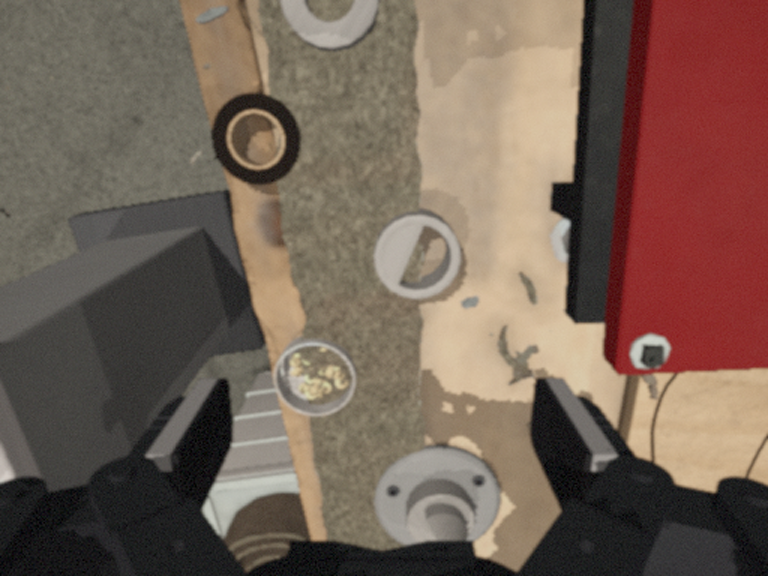

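```bash
cat >> h.py <<'E'
from scipy.optimize import minimize
def dfit(P2,lab,r,rh,f,c0):
    # P2 points on top plane, lab 1=metal; brute fit of centre & angle of ring w/ D hole
    best=(-1,)
    for th in np.radians(np.arange(0,360,2)):
        u=np.array([np.cos(th),np.sin(th)])
        for dx in np.arange(-4,4.1,1)*1e-3:
            for dy in np.arange(-4,4.1,1)*1e-3:
                q=P2-c0-[dx,dy]; d=np.hypot(*q.T)
                m=(d<r)&~((d<rh)&(q@u>f)); s=(m&lab).sum()/(m|lab).sum()
                if s>best[0]: best=(s,np.degrees(th),*(c0+[dx,dy]))
    return best
def plane(p,z):
    v,u=np.mgrid[:384,:512]; T=np.linalg.inv(p["camera_from_world"])
    d=np.stack([(u-p["cx"])/p["fx"],-(v-p["cy"])/p["fy"],-np.ones(u.shape)],-1)@T[:3,:3].T
    return T[:3,3]+d*((z-T[2,3])/d[...,2])[...,None]
E
python3 - <<'E'
from h import *
C=np.load("c1.npy"); w=dict(np.load("w1.npz")); c0=np.array([.5206,.1769])
X=plane(w,.032)[...,:2]; n=np.hypot(*(X-c0).transpose(2,0,1))<.042
lab=C[...,2]>.028
print(n.sum(),(lab&n).sum(), dfit(X[n],lab[n],.03,.023,-.005,c0))
go([.50,-.02,.24])
E
```

```text
5104 1657 (np.float64(0.927400468384075), np.float64(330.0), np.float64(0.5206), np.float64(0.1769))
delta [-0.2089  0.0346 -0.0007] yyaw -9.13 spin 0 alt 0 down [-0.e+00  1.e-04 -1.e+00]
```

Request:
send_rows:
  deltas: "-0.045 0.008 0 0;-0.09 0.015 0 0;-0.135 0.022 0 0;-0.18 0.03 0 0;-0.21 0.035 0 0"

```text
t: 3.65
eef_pos: [0.4998, -0.025, 0.2396]
tool_rot: [0.0, 0.762, 0.647, 0.0]
contact_force: [1.0, -0.2, -0.0]
gripper_width: 0.998
grasp_force: 0.0
```

Request:
send_rows:
  deltas: "0 0 0 0"

```text
t: 3.75
eef_pos: [0.4998, -0.0267, 0.2397]
tool_rot: [0.001, 0.764, 0.645, -0.0]
contact_force: [-0.4, 0.7, 0.8]
gripper_width: 1.001
grasp_force: 0.0
```

```bash
python3 - <<'E'
from h import *
p,M=pose();print(p,bot.get_obs()["q"].round(2))
for k in range(2):
    w=bot.read_camera("wrist")
    for n in N[:3]: print(n,[(np.round(x["xyz"],4),round(x["confidence"],2)) for x in bot.landmark_of(w,n)[:2]])
np.savez("w2.npz",**w); C=cloud(w); np.save("c2.npy",C)
q=w["camera_from_world"]@[.508,-.048,.04,1]; u=int(w["cx"]-w["fx"]*q[0]/q[2]); v=int(w["cy"]+w["fy"]*q[1]/q[2]); print(u,v)
save(w,"d.png",(max(v-60,0),v+60,max(u-80,0),u+80),5)
X=plane(w,.01)[...,:2]; 
near=np.hypot(C[...,0]-.508,C[...,1]+.048)<.08
B=near&(C[...,2]>.006)&(C[...,2]<.014); print("foot",cv2.minEnclosingCircle(C[B][:,:2].astype(np.float32)))
for a,b in ((.027,.033),(.036,.046),(.046,.056),(.056,.063),(.064,.072)):
    B=near&(C[...,2]>a)&(C[...,2]<b); Q=C[B]
    if len(Q)>5: print(a,len(Q),np.median(Q,0).round(4),cv2.minEnclosingCircle(Q[:,:2].astype(np.float32)))
E
```

```text
[ 0.49978712 -0.02671009  0.23970907] [-0.6   0.2   0.61  2.   -0.14  0.98 -0.09]
d_collar_mid []
seat [(array([ 0.5073, -0.0478,  0.0313]), 0.58)]
post_tip [(array([ 0.5142, -0.0475,  0.0658]), 0.87)]
d_collar_mid []
seat [(array([ 0.5066, -0.0498,  0.0318]), 0.61)]
post_tip [(array([ 0.5156, -0.0456,  0.0682]), 0.69)]
265 186
foot ((0.4921151399612427, -0.046095672994852066), 0.07755942642688751)
0.027 1384 [ 0.5027 -0.0492  0.0302] ((0.5093517303466797, -0.04899005964398384), 0.02797391451895237)
0.036 135 [ 0.5137 -0.0319  0.043 ] ((0.5102939605712891, -0.047917868942022324), 0.01953829452395439)
0.046 216 [ 0.5159 -0.035   0.0508] ((0.5105175971984863, -0.048408716917037964), 0.01830451749265194)
0.056 128 [ 0.5166 -0.0373  0.0593] ((0.51125168800354, -0.04780413210391998), 0.0143705690279603)
0.064 206 [ 0.516  -0.044   0.0678] ((0.5124748945236206, -0.04685109108686447), 0.010466699488461018)
```

View pics/d.png

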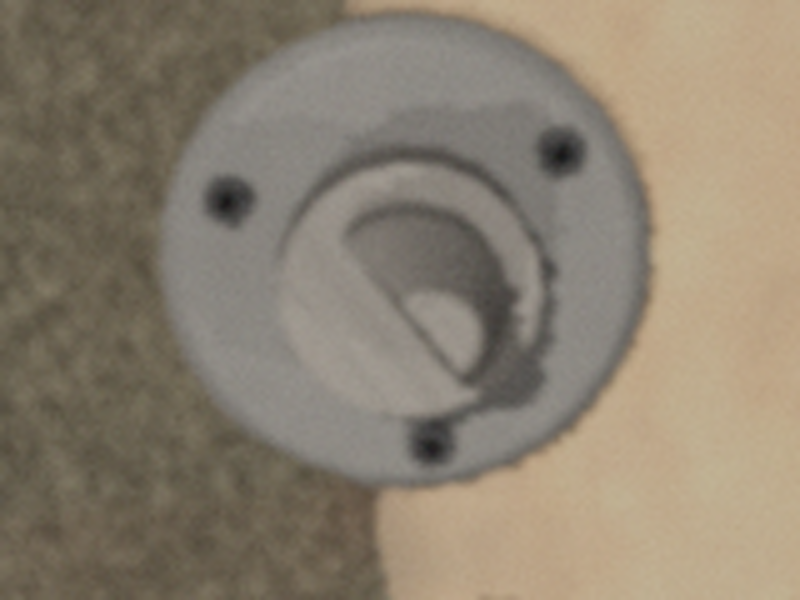

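```bash
python3 - <<'E'
from h import *
C=np.load("c2.npy"); w=dict(np.load("w2.npz")); c0=np.array([.5093,-.0490])
X=plane(w,.03)[...,:2]; n=np.hypot(*(X-c0).transpose(2,0,1))<.027
lab=abs(C[...,2]-.03)<.004
print(n.sum(),(lab&n).sum(), dfit(X[n],lab[n],.03,.02,-.002,c0))
for z in (.03,.068):
    X=plane(w,z); a=X[126+240//5,185+345//5,:2]; b=X[126+385//5,185+470//5,:2]
    d=a-b; nn=np.array([d[1],-d[0]]); nn/=np.linalg.norm(nn); print(z,a.round(4),b.round(4),"ang",np.degrees(np.arctan2(nn[1],nn[0])), (a-c0)@nn,(b-c0)@nn)
H=C[(np.hypot(C[...,0]-c0[0],C[...,1]-c0[1])<.025)&(C[...,2]>.036)&(C[...,2]<.075)]
for th in range(10,60,4):
    u=np.array([np.cos(np.radians(th)),np.sin(np.radians(th))]); s=(H[:,:2]-c0)@u; print(th,np.percentile(s,[1,3,8]).round(4))
go([.5206,.1769,.10],-10)
E
```

```text
2012 1282 (np.float64(0.9269703543022415), np.float64(28.0), np.float64(0.5083), np.float64(-0.051000000000000004))
0.03 [ 0.4977 -0.0362] [ 0.5189 -0.0719] ang 30.79217489254223 -0.0034741933509484287 -0.0034741933509484287
0.068 [ 0.4993 -0.026 ] [ 0.5182 -0.0577] ang 30.792174892542175 0.003191822794149462 0.003191822794149461
10 [-0.0065 -0.0048 -0.0023]
14 [-0.0054 -0.0037 -0.0013]
18 [-0.0042 -0.0027 -0.0003]
22 [-0.0029 -0.0016  0.0006]
26 [-0.0019 -0.0008  0.0011]
30 [-0.0016 -0.0002  0.0019]
34 [-0.0016  0.0002  0.0025]
38 [-0.0022  0.0004  0.0028]
42 [-0.0029 -0.      0.0032]
46 [-0.0036 -0.0002  0.0031]
50 [-0.0043 -0.0008  0.0027]
54 [-0.005  -0.0016  0.0025]
58 [-0.0062 -0.0023  0.002 ]
delta [ 0.198  -0.011   0.1392] yyaw -9.06 spin 0.94 alt -179.1 down [-2.e-04  1.e-04 -1.e+00]
```

Request:
send_rows:
  deltas: "0.045 -0.003 0 0;0.09 -0.006 0.02 0;0.135 -0.009 0.06 0;0.18 -0.011 0.1 0;0.198 -0.011 0.14 0"

```text
t: 4.65
eef_pos: [0.5207, 0.1732, 0.1101]
tool_rot: [-0.0, 0.76, 0.65, 0.002]
contact_force: [1.5, 1.1, 0.3]
gripper_width: 0.998
grasp_force: 0.0
```

Request:
send_rows:
  deltas: "0 0 0 0"

```text
t: 4.75
eef_pos: [0.5161, 0.1734, 0.1049]
tool_rot: [-0.002, 0.759, 0.651, -0.004]
contact_force: [-0.3, -0.9, -0.6]
gripper_width: 0.997
grasp_force: 0.0
```

```bash
python3 - <<'E'
from h import *
print(pose()[0]); go([.5206,.1769,.014],-10)
w=bot.read_camera("wrist"); save(w,"e.png")
print([(np.round(x["xyz"],4),round(x["confidence"],2)) for x in bot.landmark_of(w,N[0])[:2]])
E
```

```text
[0.51605553 0.17342946 0.1048517 ]
delta [0.0045 0.0047 0.0908] yyaw -8.7 spin 1.3 alt -178.7 down [-0.0087 -0.0029 -1.    ]
[(array([0.5172, 0.1719, 0.0149]), 0.59)]
```

View pics/e.png

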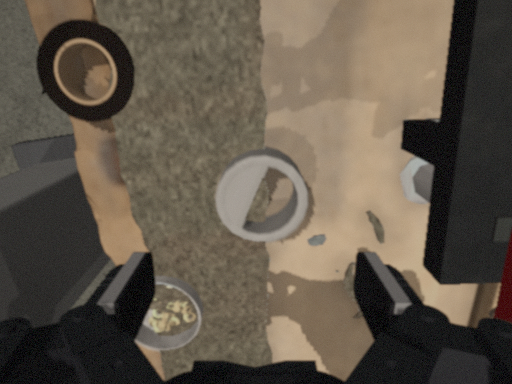

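Request:
send_rows:
  deltas: "0 0 0.03 0;0 0 0.045 0;0 0 0.045 0"

```text
t: 5.15
eef_pos: [0.5192, 0.1675, 0.0649]
tool_rot: [-0.0, 0.762, 0.648, -0.001]
contact_force: [-0.3, 0.3, -0.0]
gripper_width: 0.997
grasp_force: 0.0
```

```bash
python3 - <<'E'
from h import *
print(pose()[0]); go([.5206,.1769,.014],-10)
w=bot.read_camera("wrist"); C=cloud(w); X=plane(w,.032)[...,:2]; c0=np.array([.5206,.1769])
n=np.hypot(*(X-c0).transpose(2,0,1))<.042; lab=abs(C[...,2]-.032)<.004
print(n.sum(),(n&lab).sum(),dfit(X[n][::3],lab[n][::3],.03,.023,-.005,c0)); print(pose()[0])
E
```

```text
[0.51919735 0.16748392 0.06491608]
delta [ 0.0096 -0.      0.0509] yyaw -9.26 spin 0.74 alt -179.3 down [-0.0019 -0.0011 -1.    ]
18855 6107 (np.float64(0.9107227208313652), np.float64(330.0), np.float64(0.5206), np.float64(0.1769))
[0.51996978 0.16780389 0.06589777]
```

Request:
send_rows:
  deltas: "0.005 0 0 0;0.009 0 0.01 0;0.009 0 0.03 0;0.009 0 0.045 0;0.009 0 0.05 0"

```text
t: 5.7
eef_pos: [0.5205, 0.1776, 0.0139]
tool_rot: [-0.0, 0.761, 0.648, -0.001]
contact_force: [-0.3, -0.2, -0.4]
gripper_width: 1.0
grasp_force: 0.0
```

```bash
python3 - <<'E'
from h import *
print(pose()[0]); go([.5206,.1769,.014],-10); bot.read_camera("wrist"); print(pose()[0])
E
```

```text
[0.52045536 0.17764898 0.01392632]
delta [-0.0007  0.0003 -0.0001] yyaw -9.16 spin 0.84 alt -179.2 down [-2.1e-03 -8.0e-04 -1.0e+00]
[0.52049231 0.17743433 0.01388937]
```

Grip.

Request:
send_rows:
  deltas: "0 0 0 0;0 0 0 0;0 0 0 0;0 0 0 0;0 0 0 0"
  claw: 0
  force: 60

```text
t: 6.25
eef_pos: [0.5217, 0.1777, 0.0166]
tool_rot: [-0.0, 0.761, 0.648, 0.0]
contact_force: [-1.7, -1.0, 5.6]
gripper_width: 0.686
grasp_force: 63.0
```

Request:
send_rows:
  deltas: "0 0 0 0;0 0 -0.02 0;0 0 -0.06 0;0 0 -0.1 0;0 0 -0.1 0"

```text
t: 6.75
eef_pos: [0.5248, 0.1786, 0.1206]
tool_rot: [0.001, 0.762, 0.648, 0.005]
contact_force: [0.8, 0.3, -3.0]
gripper_width: 0.685
grasp_force: 66.0
```

```bash
python3 - <<'E'
from h import *
o=bot.get_obs(); print(pose()[0],o["gripper_width"],o["grasp_force"],o["q"].round(2)); go([.5093,-.049,.115],51)
E
```

```text
[0.52484717 0.17858389 0.12062832] 0.6851484907825416 66.00258132442832 [-0.8   0.46  0.46  1.98 -0.29  0.76 -0.33]
delta [-0.2272  0.0211  0.0045] yyaw -9.22 spin -60.22 alt 119.8 down [ 0.0084  0.0044 -1.    ]
```

Request:
send_rows:
  deltas: "-0.03 0.003 0 -7;-0.07 0.007 0 -14;-0.11 0.011 0 -21;-0.15 0.014 0 -28;-0.18 0.017 0 -35"

```text
t: 7.25
eef_pos: [0.5082, -0.0055, 0.115]
tool_rot: [-0.0, 0.53, 0.848, -0.001]
contact_force: [0.4, -0.2, -3.5]
gripper_width: 0.684
grasp_force: 65.9
```

```bash
python3 - <<'E'
from h import *
o=bot.get_obs(); print(pose()[0],o["q"].round(2)); go([.5093,-.049,.115],51)
E
```

```text
[ 0.50821097 -0.00551942  0.11495377] [-0.38  0.38  0.33  2.08 -0.19  0.71  0.52]
delta [-0.0396 -0.0181 -0.    ] yyaw 26.0 spin -25.0 alt 155.0 down [-1.1e-03 -7.0e-04 -1.0e+00]
```

Request:
send_rows:
  deltas: "-0.02 -0.008 0 -7;-0.035 -0.015 0 -14;-0.04 -0.018 0 -20;-0.04 -0.018 0 -25;-0.04 -0.018 0 -25"

```text
t: 7.75
eef_pos: [0.51, -0.047, 0.1149]
tool_rot: [-0.0, 0.335, 0.942, -0.0]
contact_force: [-0.4, 0.5, -3.3]
gripper_width: 0.684
grasp_force: 65.9
```

```bash
cat > look.py <<'E'
from h import *
import sys
p,M=pose(); print(p); z=p[2]-.0166+.032; c0=p[:2]
w=bot.read_camera("wrist"); C=cloud(w); X=plane(w,z)[...,:2]
n=np.hypot(*(X-c0).transpose(2,0,1))<.029; lab=abs(C[...,2]-z)<.006
print("top z",np.median(C[...,2][n]),n.sum(),(n&lab).sum(),dfit(X[n][::3],lab[n][::3],.03,.023,-.005,c0))
s=bot.read_camera("scene"); t=bot.read_camera("top")
for nm,i in (("w",w),("s",s),("t",t)): print(nm,[[(np.round(x["xyz"],4),round(x["confidence"],2)) for x in bot.landmark_of(i,k)[:1]] for k in N[:1]])
a=s["img"][150:240,290:390]; b=t["img"][160:240,270:380]
im=np.hstack([cv2.resize(x,(400,320)) for x in (a,b)]); im=np.vstack([im,cv2.resize(w["img"],(800,600))[320:]])
cv2.imwrite("pics/"+sys.argv[1],im[...,::-1])
p,M=pose();print(p);go([.5093,-.049,.115],51)
E
python3 look.py f.png
```

```text
[ 0.51002778 -0.04697409  0.11493995]
top z 0.12962909636151154 14480 9687 (np.float64(0.904275092936803), np.float64(28.0), np.float64(0.5100277778633577), np.float64(-0.04697409420070615))
w [[(array([ 0.5089, -0.0499,  0.1146]), 0.94)]]
s [[(array([ 0.5104, -0.0497,  0.1162]), 0.83)]]
t [[(array([ 0.5111, -0.0448,  0.1141]), 0.55)]]
[ 0.51062349 -0.04622907  0.11531931]
delta [-0.0007 -0.003   0.0003] yyaw 50.8 spin -0.2 alt 179.8 down [-2.e-04 -0.e+00 -1.e+00]
```

View pics/f.png

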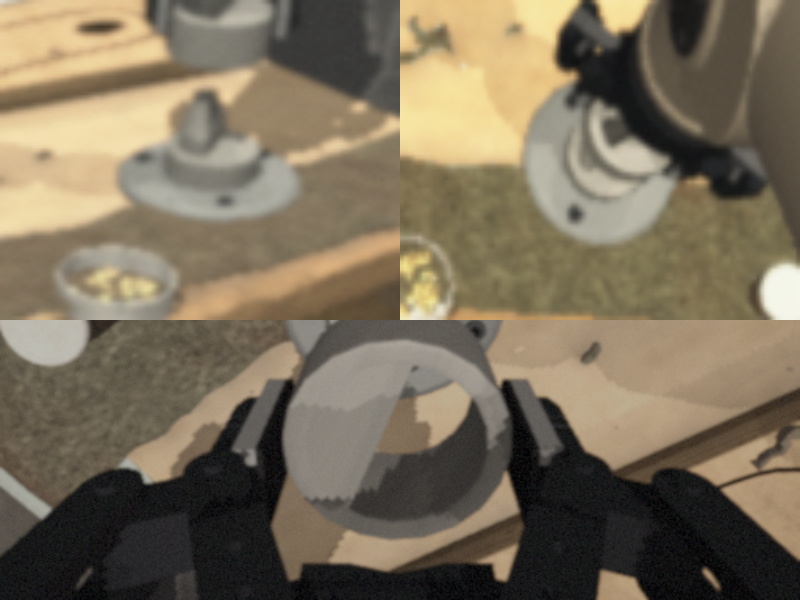

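Request:
send_rows:
  deltas: "0 -0.002 0 0;-0.001 -0.003 0.005 0;-0.001 -0.003 0.015 0;-0.001 -0.003 0.025 0;-0.001 -0.003 0.025 0"

```text
t: 8.55
eef_pos: [0.5082, -0.0494, 0.0886]
tool_rot: [-0.002, 0.335, 0.942, -0.001]
contact_force: [-0.3, -0.7, -3.5]
gripper_width: 0.684
grasp_force: 65.9
```

```bash
python3 - <<'E'
from h import *
print(pose()[0]); bot.read_camera("wrist"); go([.5093,-.049,.0466],51)
E
```

```text
[ 0.50815537 -0.04941519  0.08857221]
delta [-0.0002  0.0008  0.0427] yyaw 50.82 spin -0.18 alt 179.8 down [-2.5e-03 -1.0e-04 -1.0e+00]
```

Request:
send_rows:
  deltas: "0 0.001 0.006 0;0 0.001 0.012 0;0 0.001 0.018 0;0 0.001 0.024 0;0 0.001 0.024 0"

```text
t: 9.1
eef_pos: [0.5096, -0.0487, 0.0655]
tool_rot: [-0.001, 0.335, 0.942, -0.0]
contact_force: [-1.1, 0.1, -2.7]
gripper_width: 0.682
grasp_force: 65.9
```

```bash
python3 - <<'E'
from h import *
print(pose()[0]); bot.read_camera("wrist"); go([.5093,-.049,.0466],51);o=bot.get_obs();print(o["contact_force"],o["torque"])
E
```

```text
[ 0.50955143 -0.04870941  0.06553509]
delta [ 0.0002 -0.0005  0.0193] yyaw 50.82 spin -0.18 alt 179.8 down [-1.1e-03 -1.0e-04 -1.0e+00]
[ 0.37551236 -0.73125746 -2.47923037] [ 0.00842152 -0.02434177 -0.00411327]
```

Request:
send_rows:
  deltas: "0 0 0.005 0;0 0 0.01 0;0 0 0.014 0;0 0 0.017 0;0 0 0.017 0"

```text
t: 9.65
eef_pos: [0.5099, -0.0487, 0.0489]
tool_rot: [-0.0, 0.335, 0.942, -0.0]
contact_force: [-0.2, 0.0, -3.3]
gripper_width: 0.686
grasp_force: 65.9
```

```bash
python3 - <<'E'
from h import *
print(pose()[0]); bot.read_camera("wrist"); go([.5093,-.049,.0466],51);o=bot.get_obs();print(o["contact_force"],o["torque"])
E
```

```text
[ 0.50985711 -0.04872579  0.04894677]
delta [ 0.0004 -0.0007  0.0026] yyaw 50.82 spin -0.18 alt 179.8 down [-5.e-04 -0.e+00 -1.e+00]
[ 0.40255527 -0.3850384  -2.46318852] [-0.06069595  0.04133338 -0.05239792]
```

Nearly home with no contact; down a bit more until the force shows.

Request:
send_rows:
  deltas: "0 0 0.001 0;0 0 0.002 0;0 0 0.003 0;0 0 0.003 0"

```text
t: 10.1
eef_pos: [0.5103, -0.0487, 0.0467]
tool_rot: [0.0, 0.335, 0.942, 0.0]
contact_force: [-1.5, 1.6, 0.7]
gripper_width: 0.685
grasp_force: 66.3
```

Contact begins (the weight has gone). Open.

Request:
send_rows:
  deltas: "0 0 0 0;0 0 0 0;0 0 0 0;0 0 0 0;0 0 0 0"
  claw: 1

```text
t: 10.6
eef_pos: [0.5103, -0.0487, 0.0465]
tool_rot: [0.0, 0.335, 0.942, 0.0]
contact_force: [-0.7, 0.2, 0.9]
gripper_width: 0.997
grasp_force: 0.0
```

Request:
send_rows:
  deltas: "0 0 -0.01 0;0 0 -0.03 0;0 0 -0.06 0;0 0 -0.1 0;0 0 -0.13 0"

```text
t: 11.1
eef_pos: [0.5106, -0.0489, 0.1792]
tool_rot: [0.001, 0.335, 0.942, 0.0]
contact_force: [1.0, -0.2, 0.7]
gripper_width: 1.003
grasp_force: 0.0
```

Request:
send_rows:
  deltas: "0.01 0 -0.01 0;0.03 0 -0.02 0;0.05 0 -0.03 0;0.05 0 -0.03 0"

```text
t: 11.5
eef_pos: [0.4698, -0.0154, 0.2071]
tool_rot: [-0.0, 0.334, 0.943, 0.001]
contact_force: [0.7, -0.8, 0.2]
gripper_width: 0.998
grasp_force: 0.0
```

```bash
python3 - <<'E'
from h import *
p,M=pose();print(p)
w=bot.read_camera("wrist"); C=cloud(w); z=.062; c0=np.array([.5093,-.049]); X=plane(w,z)[...,:2]
n=np.hypot(*(X-c0).transpose(2,0,1))<.035
P=C[(np.hypot(C[...,0]-c0[0],C[...,1]-c0[1])<.035)&(abs(C[...,2]-z)<.008)]
T=P[P[:,2]>np.median(P[:,2])-.003]; print("top z",np.median(T[:,2]),"circle",cv2.minEnclosingCircle(T[:,:2].astype(np.float32)))
A=np.c_[T[:,:2]-c0,np.ones(len(T))]; print("slopes",np.linalg.lstsq(A,T[:,2],rcond=None)[0])
s=bot.read_camera("scene"); t=bot.read_camera("top")
for i in (w,s,t): print([[(np.round(x["xyz"],4),round(x["confidence"],2)) for x in bot.landmark_of(i,k)[:1]] for k in ("d_collar_mid","plain_collar_mid")])
im=np.hstack([cv2.resize(w["img"],(500,375)),cv2.resize(s["img"][150:240,300:372],(300,375))]); cv2.imwrite("pics/g.png",im[...,::-1])
E
```

```text
[ 0.46978934 -0.01541496  0.20714664]
top z 0.06194862903386475 circle ((0.5111286044120789, -0.048872366547584534), 0.02997846156358719)
slopes [0.01631312 0.00796993 0.0623662 ]
[[(array([ 0.5119, -0.0554,  0.0486]), 0.82)], []]
[[(array([ 0.5104, -0.0478,  0.0466]), 0.87)], [(array([0.4905, 0.3471, 0.0162]), 0.6)]]
[[(array([ 0.5108, -0.0472,  0.0427]), 0.55)], [(array([0.4909, 0.3443, 0.015 ]), 0.91)]]
```

View pics/g.png

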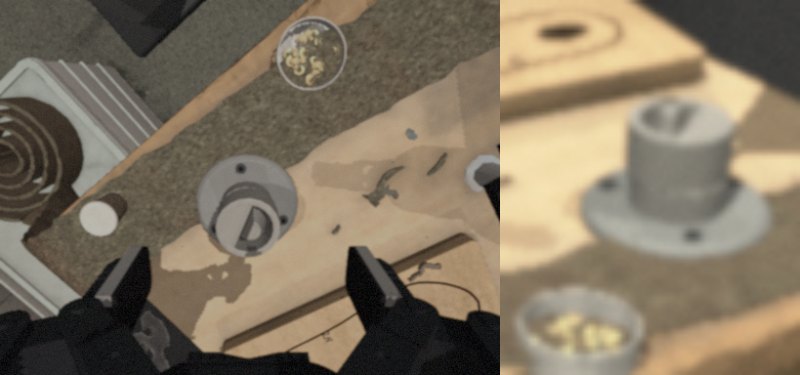

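The collar sits flush on the shoulder: its top is at z = 0.062, it is level, and it is 2 mm off the axis with the post inside the D hole.

```bash
python3 -c "
from station import bot
print(bot.hand_in())"
```

```text
the job is handed in; nothing more can be done
None
```

The D-hole collar is flush on the stand's shoulder with its flat at the post's flat, about 2 mm off the axis; it has been let go, the round-hole collar is where it lay, and the job was handed in at about 12 s (no verdict was returned).

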